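# Clear the wire bobbins off the spindle stand into their rows

## Robot

A 6-joint arm with a two-finger parallel gripper is mounted at the origin on the work surface; the furniture and walls round the work are solid. World frame = base frame: x ahead of the robot, y to its left, z up, the work surface at z = 0. Lengths are in m, angles in rad, forces in N, time in s.
With the tool pointing down it reaches from about 0.35 to 0.775 m from the base axis. Payload 7.3 kg.
Tool frame: the origin (TCP) lies at the very end of the fingers, on their centre line; the grasp point (between the pads) lies 19 mm behind it; z points along the fingers, x is the direction in which the jaws open and shut, and the axes are right-handed (so a half turn about z gives the same grasp; the last joint's range is limited). The gripper opens to 92 mm and grips with 3 to 60 N. Pads are 19 mm wide; open, the fingers measure 130 mm over their backs; the gripper's body (75 mm by 190 mm) begins 47 mm behind the grasp point.
Start: joints at [1.139, 0.342, 1.524, -0, 1.275, -0.146], TCP at [0.148, 0.504, 0.227] pointing down, gripper open.
Joint ranges: [-2.53, 2.53], [-0.77, 2.02], [0.04, 2.7], [-1, 4.14], [0.28, 2.66], [-3.11, 3.11]. Speed limits (rad/s): [2.57, 2.57, 3.14, 3.14, 3.14, 3.14].

## Interface

Orientations are given as [roll, pitch, yaw] about the fixed x, y, z axes, in that order (R = Rz(yaw) Ry(pitch) Rx(roll)).
In Python, from cell import robot, read_camera, nets gives the robot as it stands. The module is installed in compiled form; this text tells all that it offers.
- The arm moves only by the tool carry_out, never from a script. Its arguments are lists of equal length, an entry for each row: "translation": the shift along the tool's x, y, z in m, a list of three; "turn": the turn, a rotation vector about the tool's x, y, z in rad, a list of three; "gripper": the gripper's target within -1 to 1 (shut at 1, half-way at 0, fully open at -1). A call has 1 to 10 rows; each row shifts and turns the commanded pose from where the row before left it, along the tool's axes as they then stand; what a row does not reach is not made up. A row lasts 1/10 s, in which the tool goes at most 50 mm and 8.59 degrees, less where a joint would pass 70% of its speed; a pose out of reach is approached as far as the arm can. A call with a gripper value outside its range is refused whole. The fingers move at their own pace and stop on an object; "squeeze" is the grip in N (left out, the last holds). Time passes only in rows, so rows that do not move let the fingers close. It gives the time, the measured TCP pose, the force and the opening at its end, in the units of the state.
- robot.observe(): the state, without advancing time (a new reading comes with each control period).
- read_camera(name): name is "scene" or "top" or "wrist"; returns a dict with "img" (384x512x3 uint8, red, green, blue), "fx", "fy", "cx", "cy" (pixels), "world_from_camera" (4x4, takes a point from camera to world coordinates). Camera axes: x right, y down, z forward; pixel columns grow to the right and rows downward; lengths in m; the calibration is good to about 2 mm. A picture is of the moment at which its call begins. There is no depth.
- robot.hand_in(): hands the job in, once; it reports no verdict.
Trained networks look in a picture, given as the dict that the camera call returned (one of the last four; its "shot" number tells which), for a name from the list of things; names that differ only in an ending like _2 or _b are one class to them, and where a whole thing is asked for, a point or a joint stands for the part that bears it (a point fixed in the world has none). Each returns a list of dicts, best first, with "score" (0 to 1); they miss things now and then, are a little off and sometimes report something else, mostly with a low value. They report only what shows in the picture. A call takes as long as a camera call. They do not tell look-alikes from the thing itself.
- nets.regions_of(picture, name): "region" (384x512 bool, what is visible of it) and "pixel" ([column, row] in pixels, amid what is visible of it).
- nets.tip_of(picture, name): "pixel" ([column, row] in pixels: a listed point, or the origin of a listed thing).
The state is a dict: "time": time; "qpos": joint angles; "qvel": joint speeds; "joint_efforts": joint torques, N m; "tool_pos": TCP position; "tool_rot": TCP orientation; "contact_force": force on the tool from outside, world axes, zero at the start; "torque": the same for the moment, N m; "opening": finger opening in m.
Only numpy, scipy, OpenCV 4.12 (cv2) and the standard library are available. Lean on these libraries where they do the work, as an engineer would, in place of code of your own. Each camera call takes 0.05 s, during which the arm holds its last target. There are 200 camera calls.

## Task

Take the three copper-wire bobbins off the spindle stand and stand each one upright on the tray's floor, in the row that already holds a bobbin of the same length. Set them down rather than dropping them, keep the bobbins that are already in the tray standing in their rows, and leave the clay study on the banding wheel where it is.

Things in the scene. Friction and masses are not known exactly. Their poses are not given: they have to be found in the camera images.
- stand: Spindle stand: round dark wooden foot, 160 mm across and 12 mm thick, fixed to the table, with three upright steel spindles 14 mm in diameter that rise 70 mm above the foot (tips 82 mm above the table), on a circle of 50 mm radius (87 mm apart). Each carries one bobbin at the start. Origin: centre of the foot's underside; z up; the spindles stand at 0, 120 and 240 degrees from its x axis.
- tray: Light wooden sorting tray, 264 x 164 x 24 mm, fixed to the table, open at the top: floor 6 mm thick, outer walls 6 mm thick and 24 mm high, two low dividers 6 mm thick, 21 mm high that make three rows, each 80 mm wide (along the tray's x) and 152 mm long (along its y). Origin: centre of its underside; z up. Each row holds one bobbin near its -y end; its +y half is empty.
- row0 (a point): Centre of the floor of the tray's row 0 (6 mm above the tray's origin, -86 mm along the tray's x); the row runs along the tray's y. Which bobbin stands in which row at the start varies.
- row1 (a point): Centre of the floor of the tray's row 1 (6 mm above the tray's origin, 0 mm along the tray's x); the row runs along the tray's y. Which bobbin stands in which row at the start varies.
- row2 (a point): Centre of the floor of the tray's row 2 (6 mm above the tray's origin, 86 mm along the tray's x); the row runs along the tray's y. Which bobbin stands in which row at the start varies.
- bobbin_short: The short bobbin of copper wire, 60 mm long: grey end flanges and winding 46 mm in diameter, open bore 24 mm, 180 g or so. Origin: centre of its underside; z: its axis, up. The three lengths are 60, 78 and 96 mm; they look alike otherwise. At the start it stands on one of the three spindles (which one varies), resting on the foot, 12 mm above the table.
- tray_bobbin_short: The other short bobbin of copper wire, 60 mm long: grey end flanges and winding 46 mm in diameter, open bore 24 mm, 180 g or so. Origin: centre of its underside; z: its axis, up. The three lengths are 60, 78 and 96 mm; they look alike otherwise. It stands from the start in one of the tray's rows and marks that row as the one for this length.
- bobbin_medium: The medium bobbin of copper wire, 78 mm long: grey end flanges and winding 46 mm in diameter, open bore 24 mm, 230 g or so. Origin: centre of its underside; z: its axis, up. The three lengths are 60, 78 and 96 mm; they look alike otherwise. At the start it stands on one of the three spindles (which one varies), resting on the foot, 12 mm above the table.
- tray_bobbin_medium: The other medium bobbin of copper wire, 78 mm long: grey end flanges and winding 46 mm in diameter, open bore 24 mm, 230 g or so. Origin: centre of its underside; z: its axis, up. The three lengths are 60, 78 and 96 mm; they look alike otherwise. It stands from the start in one of the tray's rows and marks that row as the one for this length.
- bobbin_long: The long bobbin of copper wire, 96 mm long: grey end flanges and winding 46 mm in diameter, open bore 24 mm, 280 g or so. Origin: centre of its underside; z: its axis, up. The three lengths are 60, 78 and 96 mm; they look alike otherwise. At the start it stands on one of the three spindles (which one varies), resting on the foot, 12 mm above the table.
- tray_bobbin_long: The other long bobbin of copper wire, 96 mm long: grey end flanges and winding 46 mm in diameter, open bore 24 mm, 280 g or so. Origin: centre of its underside; z: its axis, up. The three lengths are 60, 78 and 96 mm; they look alike otherwise. It stands from the start in one of the tray's rows and marks that row as the one for this length.
- maquette: Egg-shaped brown clay study, 58 x 63 x 78 mm, standing loose on the green banding wheel (turntable, 80 mm high), near the stand. Origin: centre of its underside. Must be left where it is.
Not all that is in view belongs to the job. Leave any blue or red look-alike of the tray_bobbin_long alone.

How it is judged:
At the end, for the whole second after the job is handed in: Each bobbin stands in the row of the tray's bobbin of its length (both within 30 mm of the row's centre line, 70 mm along it), underside under 12 mm above the tray's, upright within 0.1 rad, at rest; tray's own bobbins likewise; clay study moved less than 20 mm (((x of bobbin_short in the frame of tray between -0.116 and -0.056 m and x of tray_bobbin_short in the frame of tray between -0.116 and -0.056 m) or (x of bobbin_short in the frame of tray between -0.03 and 0.03 m and x of tray_bobbin_short in the frame of tray between -0.03 and 0.03 m) or (x of bobbin_short in the frame of tray between 0.056 and 0.116 m and x of tray_bobbin_short in the frame of tray between 0.056 and 0.116 m)) and y of bobbin_short in the frame of tray between -0.07 and 0.07 m and z of bobbin_short in the frame of tray between 0 and 0.012 m and angle between each of bobbin_short, tray_bobbin_short, bobbin_medium, tray_bobbin_medium, bobbin_long, tray_bobbin_long's own z axis and vertical below 0.1 rad and linear speed of each of bobbin_short, tray_bobbin_short, bobbin_medium, tray_bobbin_medium, bobbin_long, tray_bobbin_long below 0.03 m/s and y of tray_bobbin_short in the frame of tray between -0.07 and 0.07 m and z of tray_bobbin_short in the frame of tray between 0 and 0.012 m and ((x of bobbin_medium in the frame of tray between -0.116 and -0.056 m and x of tray_bobbin_medium in the frame of tray between -0.116 and -0.056 m) or (x of bobbin_medium in the frame of tray between -0.03 and 0.03 m and x of tray_bobbin_medium in the frame of tray between -0.03 and 0.03 m) or (x of bobbin_medium in the frame of tray between 0.056 and 0.116 m and x of tray_bobbin_medium in the frame of tray between 0.056 and 0.116 m)) and y of bobbin_medium in the frame of tray between -0.07 and 0.07 m and z of bobbin_medium in the frame of tray between 0 and 0.012 m and y of tray_bobbin_medium in the frame of tray between -0.07 and 0.07 m and z of tray_bobbin_medium in the frame of tray between 0 and 0.012 m and ((x of bobbin_long in the frame of tray between -0.116 and -0.056 m and x of tray_bobbin_long in the frame of tray between -0.116 and -0.056 m) or (x of bobbin_long in the frame of tray between -0.03 and 0.03 m and x of tray_bobbin_long in the frame of tray between -0.03 and 0.03 m) or (x of bobbin_long in the frame of tray between 0.056 and 0.116 m and x of tray_bobbin_long in the frame of tray between 0.056 and 0.116 m)) and y of bobbin_long in the frame of tray between -0.07 and 0.07 m and z of bobbin_long in the frame of tray between 0 and 0.012 m and y of tray_bobbin_long in the frame of tray between -0.07 and 0.07 m and z of tray_bobbin_long in the frame of tray between 0 and 0.012 m and distance of maquette from where it was at the start of the episode below 0.02 m); the robot touches nothing.
It fails at once if a bobbin is dropped or thrown (moves faster than 0.8 m/s with no finger on it) ((linear speed of bobbin_short above 0.8 m/s and contact force between bobbin_short and the fingers below 0.05 N) or (linear speed of bobbin_medium above 0.8 m/s and contact force between bobbin_medium and the fingers below 0.05 N) or (linear speed of bobbin_long above 0.8 m/s and contact force between bobbin_long and the fingers below 0.05 N)).
It fails at once if the clay study on the banding wheel is pushed more than 20 mm (distance of maquette from where it was at the start of the episode above 0.02 m).
It fails at once if a bobbin that was already in the tray is knocked over (leans more than 0.5 rad) (angle between any of tray_bobbin_short, tray_bobbin_medium, tray_bobbin_long's own z axis and vertical above 0.5 rad).
It also fails if it takes over 67 s, if anything falls off the work surface, if the arm or the gripper's body presses on something with over 40 N, if the wrist force passes 120 N, or if a joint passes its speed limit or range.

## Working session

There is one attempt and no reset: what is moved stays moved. The work goes in short steps, Python scripts to look and compute and a tool call to move; the robot and the scene stay as the last step left them, time stands still between calls to the robot, and variables do not carry over. Pictures are saved under pics/ and viewed, about 8 in all and at most 12, crops included, and the job is handed in when it is done.

Besides the shell and the picture viewer there is one more tool, called as name(argument=value, ...), one argument or row to a line, values as JSON. carry_out: Moves the arm, as the interface text tells. Its arguments: {"type":"object","properties":{"translation":{"type":"array","items":{"type":"array","items":{"type":"number"}}},"turn":{"type":"array","items":{"type":"array","items":{"type":"number"}}},"gripper":{"type":"array","items":{"type":"number"}},"squeeze":{"type":"number"}},"required":["translation","turn","gripper"]}

```bash
mkdir -p pics
cat > h.py <<'E'
import numpy as np, cv2
from cell import robot, read_camera, nets
def ray(p,px):
    T=np.array(p["world_from_camera"]); d=T[:3,:3]@np.array([(px[0]-p["cx"])/p["fx"],(px[1]-p["cy"])/p["fy"],1.])
    return T[:3,3],d
def atz(p,px,z):
    o,d=ray(p,px); return (o+d*(z-o[2])/d[2]).round(4)
def proj(p,X):
    T=np.array(p["world_from_camera"]); c=T[:3,:3].T@(np.array(X)-T[:3,3]); return [p["fx"]*c[0]/c[2]+p["cx"],p["fy"]*c[1]/c[2]+p["cy"]]
def save(p,n): cv2.imwrite(f"pics/{n}.png",p["img"][:,:,::-1])
E
python3 - <<'E'
from h import *
s=robot.observe(); print({k:np.round(v,3) for k,v in s.items()})
ims=[]
for n in ["scene","top"]:
    p=read_camera(n); ims.append(p["img"]); T=np.array(p["world_from_camera"]); print(n,p["fx"],T.round(3).tolist())
    for nm,z in [("stand",0),("tray",0),("row0",.006),("row1",.006),("row2",.006),("maquette",.08),("bobbin_short",.012),("bobbin_medium",.012),("bobbin_long",.012),("tray_bobbin_short",.006),("tray_bobbin_medium",.006),("tray_bobbin_long",.006)]:
        for r in nets.tip_of(p,nm)[:3]: print(nm,round(r["score"],2),np.round(r["pixel"]),atz(p,r["pixel"],z))
cv2.imwrite("pics/a.png",np.vstack(ims)[:,:,::-1][:, :])
cv2.imwrite("pics/s.png",ims[0][:,:,::-1]);cv2.imwrite("pics/t.png",ims[1][:,:,::-1])
E
```

```text
{'time': np.float64(0.0), 'qpos': array([ 1.139,  0.343,  1.525, -0.   ,  1.275, -0.146]), 'qvel': array([ 0.001,  0.001,  0.001, -0.002, -0.001, -0.001]), 'joint_efforts': array([-1.0000e-03, -4.3125e+01, -2.4422e+01,  7.2000e-02,  5.6000e-02,
       -0.0000e+00]), 'tool_pos': array([0.148, 0.503, 0.226]), 'tool_rot': array([-3.141e+00,  1.000e-03,  1.285e+00]), 'contact_force': array([0.175, 0.067, 0.313]), 'torque': array([ 0.012,  0.027, -0.032]), 'opening': np.float64(0.092)}
scene 402.2971593861007 [[0.614, -0.565, 0.551, -0.276], [-0.789, -0.446, 0.423, -0.822], [0.007, -0.694, -0.72, 1.006], [0.0, 0.0, 0.0, 1.0]]
stand 0.93 [230. 172.] [ 0.5411 -0.1133  0.    ]
tray 0.94 [278. 209.] [ 0.5027 -0.3551  0.    ]
row0 0.93 [267. 226.] [ 0.4156 -0.3715  0.006 ]
row0 0.66 [289. 191.] [ 0.5897 -0.3406  0.006 ]
row0 0.57 [277. 209.] [ 0.498  -0.3542  0.006 ]
row1 0.93 [267. 226.] [ 0.4156 -0.3715  0.006 ]
row1 0.66 [289. 191.] [ 0.5897 -0.3406  0.006 ]
row1 0.57 [277. 209.] [ 0.498  -0.3542  0.006 ]
row2 0.93 [267. 226.] [ 0.4156 -0.3715  0.006 ]
row2 0.66 [289. 191.] [ 0.5897 -0.3406
[... 1276 characters left out ...]
0.4216 -0.3673  0.006 ]
row2 0.57 [266. 141.] [ 0.5972 -0.3358  0.006 ]
maquette 0.79 [105. 173.] [0.4768 0.1131 0.08  ]
maquette 0.49 [267. 143.] [ 0.5683 -0.3336  0.08  ]
bobbin_short 0.53 [204. 165.] [ 0.5203 -0.1519  0.012 ]
bobbin_medium 0.75 [272. 173.] [ 0.4975 -0.3525  0.012 ]
bobbin_medium 0.54 [177. 170.] [ 0.5036 -0.071   0.012 ]
bobbin_long 0.55 [188. 144.] [ 0.5833 -0.1024  0.012 ]
tray_bobbin_short 0.52 [290. 200.] [ 0.4187 -0.4049  0.006 ]
tray_bobbin_medium 0.64 [288. 171.] [ 0.5072 -0.3997  0.006 ]
tray_bobbin_long 0.82 [283. 144.] [ 0.5902 -0.3874  0.006 ]
tray_bobbin_long 0.69 [383. 187.] [ 0.4636 -0.681   0.006 ]
tray_bobbin_long 0.54 [250. 262.] [ 0.24   -0.2917  0.006 ]
```

View pics/s.png

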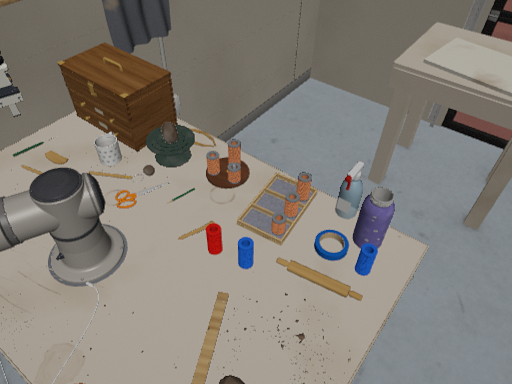

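View pics/t.png

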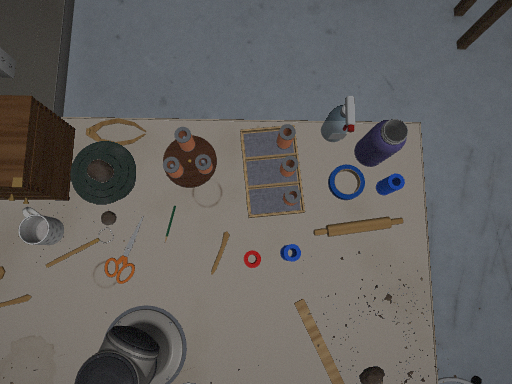

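The scene picture shows the stand around (228,170), with the long bobbin at (235,150), medium at (213,160) and short at (234,173). The tray around (278,207) holds long, medium and short bobbins from far to near. The top view agrees. The red and blue cylinders are decoys. First I'll turn to the tray's yaw (~0.17 rad) and move above the stand.

carry_out(
  translation=[
    [0,0,-0.01],
    [0,0,-0.01],
    [0,0,-0.01],
    [0,0,-0.01],
    [0,0,-0.01],
    [0,0,-0.01],
    [0,0,-0.01],
    [0,0,-0.01],
  ],
  turn=[
    [0,0,0.14],
    [0,0,0.14],
    [0,0,0.14],
    [0,0,0.14],
    [0,0,0.14],
    [0,0,0.14],
    [0,0,0.14],
    [0,0,0.135],
  ],
  gripper=[-1,-1,-1,-1,-1,-1,-1,-1],
)

```text
time: 2.1
tool_pos: [0.148, 0.5037, 0.3071]
tool_rot: [-3.142, -0.0, 0.164]
contact_force: [-0.2, 0.3, -0.1]
opening: 0.0916
```

```bash
cat >> h.py <<'E'
def go(x,y,z=None,yaw=None):
    s=robot.observe(); t=s["tool_pos"]; w=s["tool_rot"][2]; d=np.array([x-t[0],y-t[1]])
    print("t",round(s["time"],2),"tcp",np.round(t,4),"rot",np.round(s["tool_rot"],3),"tool dx,dy,dz",round(d@[np.cos(w),np.sin(w)],4),round(d@[np.sin(w),-np.cos(w)],4),None if z is None else round(t[2]-z,4),"turn",None if yaw is None else round(w-yaw,4), "open",round(float(s["opening"]),4),"F",np.round(s["contact_force"],1))
E
python3 -c "
from h import *
go(.47,-.11,.32,.17)"
```

```text
t 2.1 tcp [0.148  0.5037 0.3071] rot [-3.142 -0.     0.164] tool dx,dy,dz 0.2173 0.6581 -0.0129 turn -0.0057 open 0.0916 F [-0.2  0.3 -0.1]
```

carry_out(
  translation=[
    [0.02,0.03,0],
    [0.03,0.035,0],
    [0.03,0.035,0],
    [0.03,0.035,0],
    [0.03,0.035,0],
    [0.025,0.038,0],
    [0.02,0.04,0],
    [0.015,0.04,0],
    [0.01,0.04,0],
    [0.005,0.04,0],
  ],
  turn=[
    [0,0,0],
    [0,0,0],
    [0,0,0],
    [0,0,0],
    [0,0,0],
    [0,0,0],
    [0,0,0],
    [0,0,0],
    [0,0,0],
    [0,0,0],
  ],
  gripper=[-0.7,-0.7,-0.7,-0.7,-0.7,-0.7,-0.7,-0.7,-0.7,-0.7],
)

```text
time: 3.1
tool_pos: [0.423, 0.1757, 0.3067]
tool_rot: [-3.142, -0.0, 0.17]
contact_force: [0.6, 0.4, 0.3]
opening: 0.0781
```

carry_out(
  translation=[
    [0,0.045,0],
    [0,0.045,0],
    [0,0.045,0],
    [0,0.045,0],
    [0,0.045,0],
    [0,0.035,0],
    [0,0.02,0],
    [0,0,0],
    [0,0,0],
  ],
  turn=[
    [0,0,0],
    [0,0,0],
    [0,0,0],
    [0,0,0],
    [0,0,0],
    [0,0,0],
    [0,0,0],
    [0,0,0],
    [0,0,0],
  ],
  gripper=[-0.7,-0.7,-0.7,-0.7,-0.7,-0.7,-0.7,-0.7,-0.7],
)

```text
time: 4.0
tool_pos: [0.4693, -0.0984, 0.3065]
tool_rot: [-3.141, 0.0, 0.169]
contact_force: [0.0, 0.5, 0.1]
opening: 0.0785
```

Run:
```python
from h import *
go(.584,-.1,.15,.17)
p=read_camera("wrist"); save(p,"w1"); print(np.array(p["world_from_camera"]).round(3).tolist())
for nm,z in [("stand",0),("bobbin_short",.012),("bobbin_medium",.012),("bobbin_long",.012),("tray",0)]:
    for r in nets.tip_of(p,nm)[:3]: print(nm,round(r["score"],2),np.round(r["pixel"]),atz(p,r["pixel"],z))
    if "bob" in nm:
        for r in nets.regions_of(p,nm)[:3]: print("reg",nm,round(r["score"],2),np.round(r["pixel"]),r["region"].sum())
```

```text
t 4.0 tcp [ 0.4693 -0.0984  0.3065] rot [-3.141  0.     0.169] tool dx,dy,dz 0.1128 0.0209 0.1565 turn -0.001 open 0.0785 F [0.  0.5 0.1]
[[0.986, 0.163, 0.045, 0.457], [0.169, -0.949, -0.266, -0.028], [-0.001, 0.27, -0.963, 0.466], [0.0, 0.0, 0.0, 1.0]]
stand 0.67 [294. 164.] [ 0.5305 -0.1093  0.    ]
stand 0.45 [253. 301.] [ 0.5085 -0.3593 -0.    ]
bobbin_short 0.55 [278. 196.] [ 0.5145 -0.1599  0.012 ]
reg bobbin_short 0.85 [278. 198.] 1089
reg bobbin_short 0.28 [301. 162.] 5770
bobbin_medium 0.97 [281. 136.] [ 0.5014 -0.0695  0.012 ]
reg bobbin_medium 0.71 [283. 146.] 1090
bobbin_long 0.83 [332. 169.] [ 0.5862 -0.1044  0.012 ]
reg bobbin_long 0.95 [343. 176.] 1734
tray 0.74 [249. 300.] [ 0.5025 -0.3573  0.    ]
```

View pics/w1.png

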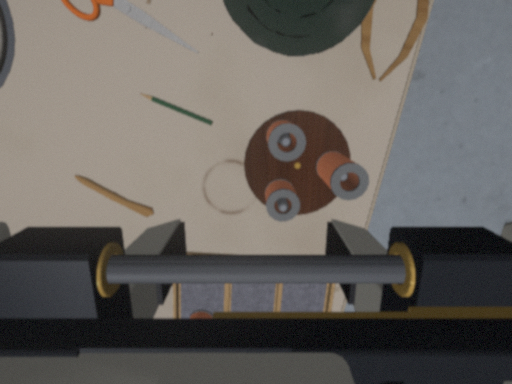

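The wrist view shows the bobbins' top rings: medium at about (286,142), long at (349,180) and short at (283,205). The foot's centre dot is at (298,166).

Run:
```python
from h import *
p=read_camera("wrist")
g=cv2.cvtColor(p["img"],cv2.COLOR_RGB2HSV)
m=((g[:,:,1]<70)&(g[:,:,2]>70)).astype(np.uint8)
P={}
for n,(c,z) in dict(long=((349,180),.108),med=((286,142),.09),short=((283,205),.072)).items():
    mm=np.zeros_like(m); cv2.circle(mm,c,24,1,-1); mm&=m
    k,l,st,ce=cv2.connectedComponentsWithStats(mm); i=1+np.argmax(st[1:,4])
    (x,y),r=cv2.minEnclosingCircle(np.argwhere(l==i)[:,::-1].astype(np.float32)); 
    P[n]=atz(p,(x,y),z); e=atz(p,(x+r,y),z); print(n,round(x,1),round(y,1),round(r,1),P[n],"R",np.linalg.norm(e-P[n]).round(4))
k=list(P.values()); print([np.linalg.norm((k[i]-k[j])[:2]).round(4) for i,j in((0,1),(1,2),(0,2))],np.mean(k,0), atz(p,(298,166),.012))
go(P["long"][0],P["long"][1],.08,.17)
```

```text
long 349.0 180.0 24.0 [ 0.5826 -0.0978  0.108 ] R 0.0286
med 286.6 142.1 20.0 [ 0.5024 -0.0682  0.09  ] R 0.0242
short 282.2 208.7 23.5 [ 0.5163 -0.159   0.072 ] R 0.0317
[np.float64(0.0855), np.float64(0.0919), np.float64(0.0902)] [ 0.53376667 -0.10833333  0.09      ] [ 0.5356 -0.1087  0.012 ]
t 4.5 tcp [ 0.4695 -0.0982  0.3068] rot [-3.142 -0.     0.171] tool dx,dy,dz 0.1115 0.0188 0.2268 turn 0.0005 open 0.0781 F [ 0.2 -0.3  0.2]
```

carry_out(
  translation=[
    [0.04,0.007,0],
    [0.04,0.006,0],
    [0.032,0.0055,0],
    [0,0,0.04],
    [0,0,0.045],
    [0,0,0.045],
    [0,0,0.03],
    [0,0,0],
    [0,0,0],
  ],
  turn=[
    [0,0,0],
    [0,0,0],
    [0,0,0],
    [0,0,0],
    [0,0,0],
    [0,0,0],
    [0,0,0],
    [0,0,0],
    [0,0,0],
  ],
  gripper=[-0.7,-0.7,-0.7,-0.7,-0.7,-0.7,-0.7,-0.7,-0.7],
)

```text
time: 5.4
tool_pos: [0.5835, -0.0979, 0.1474]
tool_rot: [3.142, -0.0, 0.17]
contact_force: [-0.1, -0.1, 0.7]
opening: 0.0786
```

Run:
```python
from h import *
go(.583,-.098,.067,.17)
p=read_camera("wrist"); save(p,"w2"); print([np.round(proj(p,[.583,-.098,z])) for z in(.108,.012)])
p=read_camera("scene");
u=proj(p,[.58,-.1,.1]);print(np.round(u)); x,y=int(u[0]),int(u[1])
c=p["img"][y-50:y+50,x-65:x+65]; w=cv2.imread("pics/w2.png")
cv2.imwrite("pics/w2s.png",cv2.resize(c,(780,600),interpolation=3)[:,:,::-1])
```

```text
t 5.4 tcp [ 0.5835 -0.0979  0.1474] rot [ 3.142 -0.     0.17 ] tool dx,dy,dz -0.0005 0.0 0.0804 turn 0.0 open 0.0786 F [-0.1 -0.1  0.7]
[array([255., 210.]), array([255., 177.])]
[233. 144.]
```

View pics/w2.png

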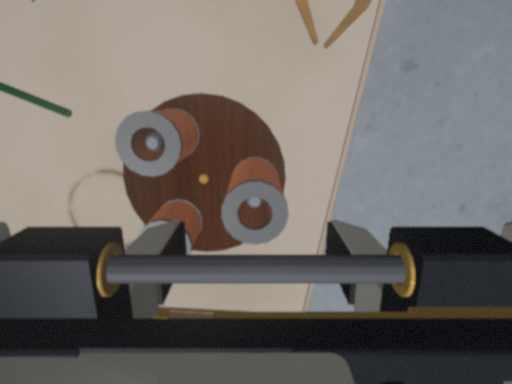

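The ring's centre (254,211) matches the prediction (255,210), so I'll descend and grip.

carry_out(
  translation=[
    [0,0,0.03],
    [0,0,0.03],
    [0,0,0.02],
    [0,0,0],
    [0,0,0],
    [0,0,0],
    [0,0,0],
    [0,0,0],
    [0,0,0],
    [0,0,0],
  ],
  turn=[
    [0,0,0],
    [0,0,0],
    [0,0,0],
    [0,0,0],
    [0,0,0],
    [0,0,0],
    [0,0,0],
    [0,0,0],
    [0,0,0],
    [0,0,0],
  ],
  gripper=[-0.7,-0.7,-0.7,-0.7,1,1,1,1,1,1],
  squeeze=25,
)

```text
time: 6.5
tool_pos: [0.5834, -0.098, 0.0674]
tool_rot: [3.141, -0.001, 0.17]
contact_force: [-0.7, -0.5, 4.3]
opening: 0.0452
```

carry_out(
  translation=[
    [0,0,0],
    [0,0,-0.015],
    [0,0,-0.025],
    [0,0,-0.03],
    [0,0,-0.03],
    [0,0,-0.03],
    [0,0,-0.02],
    [0,0,0],
    [0,0,0],
  ],
  turn=[
    [0,0,0],
    [0,0,0],
    [0,0,0],
    [0,0,0],
    [0,0,0],
    [0,0,0],
    [0,0,0],
    [0,0,0],
    [0,0,0],
  ],
  gripper=[1,1,1,1,1,1,1,1,1],
)

```text
time: 7.4
tool_pos: [0.5825, -0.0977, 0.2155]
tool_rot: [-3.141, 0.001, 0.17]
contact_force: [-0.2, 0.7, -3.5]
opening: 0.0449
```

Run:
```python
from h import *
p=read_camera("wrist"); save(p,"w3")
# tray from wrist, plus top-camera: outline of light wood tray
q=read_camera("top")
for nm in ["row0","tray"]:
  for pp,l in((p,"w"),(q,"t")):
    for r in nets.tip_of(pp,nm)[:3]: print(l,nm,round(r["score"],2),np.round(r["pixel"]),atz(pp,r["pixel"],.006 if nm=="row0" else 0))
for r in nets.regions_of(q,"tray")[:1]:
    c=np.argwhere(r["region"])[:,::-1].astype(np.float32); b=cv2.boxPoints(cv2.minAreaRect(c)); W=np.array([atz(q,x,.024) for x in b]); print(r["score"],b.round(),W,W.mean(0))
    print([np.linalg.norm(W[i]-W[i-1]).round(3) for i in range(4)])
go(.584,-.305,.2,.17)
x0,y0=225,115; save(q,"q"); cv2.imwrite("pics/q2.png",cv2.resize(q["img"][105:230,150:320],(800,588),interpolation=cv2.INTER_CUBIC)[:,:,::-1])
```

```text
t row0 0.7 [275. 200.] [ 0.4186 -0.3629  0.006 ]
t row0 0.66 [268. 169.] [ 0.5112 -0.3425  0.006 ]
t tray 0.86 [270. 170.] [ 0.5093 -0.3489  0.    ]
0.6 [[239. 130.]
 [296. 124.]
 [304. 212.]
 [248. 218.]] [[ 0.626  -0.2531  0.024 ]
 [ 0.6466 -0.4221  0.024 ]
 [ 0.3818 -0.4454  0.024 ]
 [ 0.363  -0.2829  0.024 ]] [ 0.50435  -0.350875  0.024   ]
[np.float64(0.265), np.float64(0.17), np.float64(0.266), np.float64(0.164)]
t 7.75 tcp [ 0.5828 -0.0978  0.2158] rot [-3.141e+00  1.000e-03  1.700e-01] tool dx,dy,dz -0.0338 0.2045 0.0158 turn -0.0 open 0.0455 F [ 0.5  0.1 -2.3]
```

View pics/q2.png

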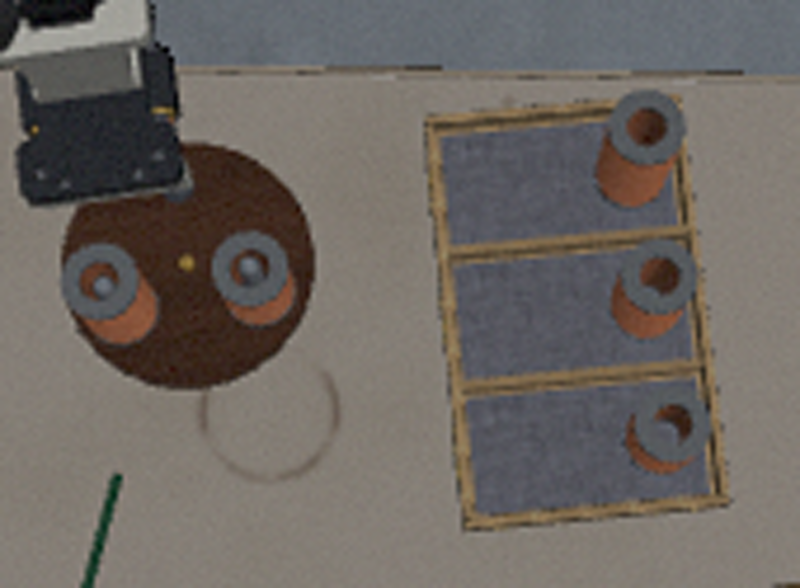

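The crop shows an empty +y half in every row. The tray's top corners are at crop pixels (428,117), (682,98), (730,500) and (465,528).

Run:
```python
from h import *
q=read_camera("top"); s=800/170
W=np.array([atz(q,(150+u/s,105+v/s),.024) for u,v in [(428,117),(682,98),(730,500),(465,528)]]); print(W,W.mean(0))
print([np.linalg.norm(W[i]-W[i-1]).round(3) for i in range(4)])
# fit rigid
L=np.array([[.132,.082],[.132,-.082],[-.132,-.082],[-.132,.082]]); c=W[:,:2].mean(0); D=W[:,:2]-c
a=np.arctan2((L[:,0]*D[:,1]-L[:,1]*D[:,0]).sum(),(L*D).sum()); R=np.array([[np.cos(a),-np.sin(a)],[np.sin(a),np.cos(a)]])
print("yaw",a); 
for i in(-1,0,1): print(i, c+R@[.086*i,0], "target",c+R@[.086*i,.036])
for n,(u,v),z in [("long",(647,128),.102),("med",(656,277),.084),("short",(671,425),.066)]:
    w=atz(q,(150+u/s,105+v/s),z); print(n,w,"local",R.T@(w[:2]-c))
for n,(u,v),z in [("med",(101,283),.09),("short",(251,268),.072)]: print(n,atz(q,(150+u/s,105+v/s),z))
t=c+R@[.086,.036]; go(*t,.09,a)
```

```text
[[ 0.6253 -0.259   0.024 ]
 [ 0.6407 -0.42    0.024 ]
 [ 0.3847 -0.4475  0.024 ]
 [ 0.3651 -0.2858  0.024 ]] [ 0.50395  -0.353075  0.024   ]
[np.float64(0.262), np.float64(0.162), np.float64(0.257), np.float64(0.163)]
yaw 0.10571040419727827
-1 [ 0.41843006 -0.36214917] target [ 0.41463157 -0.32635013]
0 [ 0.50395  -0.353075] target [ 0.50015151 -0.31727596]
1 [ 0.58946994 -0.34400083] target [ 0.58567144 -0.30820178]
long [ 0.5944 -0.3884  0.102 ] local [ 0.08621783 -0.04467152]
med [ 0.5091 -0.3955  0.084 ] local [ 0.00064484 -0.04273157]
short [ 0.4239 -0.4062  0.066 ] local [-0.08520856 -0.04438208]
med [ 0.4988 -0.0708  0.09  ]
short [ 0.5136 -0.1558  0.072 ]
t 7.8 tcp [ 0.5829 -0.0978  0.2161] rot [-3.141e+00  1.000e-03  1.700e-01] tool dx,dy,dz -0.0328 0.2078 0.1261 turn 0.0642 open 0.0452 F [ 0.1 -0.5 -2.1]
```

carry_out(
  translation=[
    [-0.004,0.018,0],
    [-0.006,0.04,0],
    [-0.006,0.045,0],
    [-0.006,0.045,0],
    [-0.006,0.04,0],
    [-0.005,0.02,0],
    [0,0,0.03],
    [0,0,0.04],
    [0,0,0.03],
    [0,0,0.02],
  ],
  turn=[
    [0,0,0],
    [0,0,0],
    [0,0,0],
    [0,0,0],
    [0,0,0],
    [0,0,0],
    [0,0,0.032],
    [0,0,0.032],
    [0,0,0],
    [0,0,0],
  ],
  gripper=[1,1,1,1,1,1,1,1,1,1],
)

```text
time: 8.8
tool_pos: [0.5846, -0.3071, 0.0936]
tool_rot: [-3.138, 0.003, 0.106]
contact_force: [-0.2, 0.2, -2.8]
opening: 0.045
```

carry_out(
  translation=[
    [0,0,0],
    [0,0,0.01],
    [0,0,0.01],
    [0,0,0.006],
    [0,0,0.004],
    [0,0,0.002],
    [0,0,0],
  ],
  turn=[
    [0,0,0],
    [0,0,0],
    [0,0,0],
    [0,0,0],
    [0,0,0],
    [0,0,0],
    [0,0,0],
  ],
  gripper=[1,1,1,1,1,1,1],
)

```text
time: 9.5
tool_pos: [0.5857, -0.3084, 0.0647]
tool_rot: [-3.142, -0.0, 0.106]
contact_force: [-0.4, 0.3, -2.0]
opening: 0.0452
```

Run:
```python
from h import *
go(.5857,-.3082,.0614,.106)
p=read_camera("scene"); u=proj(p,[.58,-.33,.05]); x,y=int(u[0]),int(u[1])
cv2.imwrite("pics/p1.png",cv2.resize(p["img"][y-45:y+45,x-60:x+60],(800,600),interpolation=2)[:,:,::-1])
```

```text
t 9.5 tcp [ 0.5857 -0.3084  0.0647] rot [-3.142 -0.     0.106] tool dx,dy,dz -0.0 -0.0002 0.0033 turn -0.0 open 0.0452 F [-0.4  0.3 -2. ]
```

View pics/p1.png

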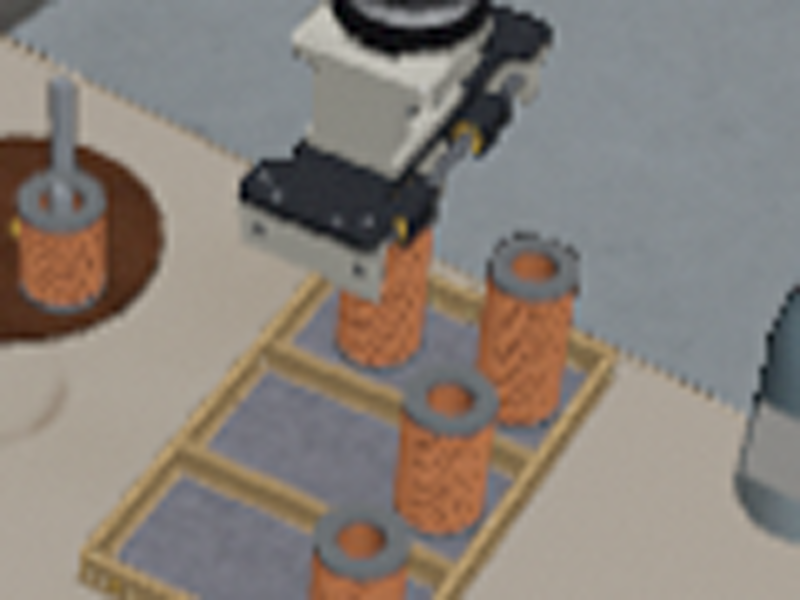

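The long bobbin is upright in its row, base at about (380,350), a few mm above the floor. I'll lower it until it touches.

carry_out(
  translation=[
    [0,0,0.0015],
    [0,0,0.0015],
    [0,0,0.001],
    [0,0,0],
  ],
  turn=[
    [0,0,0],
    [0,0,0],
    [0,0,0],
    [0,0,0],
  ],
  gripper=[1,1,1,1],
)

```text
time: 9.95
tool_pos: [0.5858, -0.3086, 0.0615]
tool_rot: [3.141, -0.001, 0.106]
contact_force: [-1.6, 0.7, 3.4]
opening: 0.0453
```

carry_out(
  translation=[
    [0,0,0],
    [0,0,0],
    [0,0,0],
    [0,0,0],
    [0,0,-0.02],
    [0,0,-0.04],
    [0,0,-0.045],
    [0,0,-0.04],
    [0,0,-0.01],
  ],
  turn=[
    [0,0,0],
    [0,0,0],
    [0,0,0],
    [0,0,0],
    [0,0,0],
    [0,0,0],
    [0,0,0],
    [0,0,0],
    [0,0,0],
  ],
  gripper=[-0.4,-0.4,-0.4,-0.4,-0.4,-0.4,-0.4,-0.4,-0.4],
)

```text
time: 10.85
tool_pos: [0.5875, -0.3095, 0.2216]
tool_rot: [3.136, -0.007, 0.106]
contact_force: [-0.0, 0.5, 0.2]
opening: 0.0645
```

carry_out(
  translation=[
    [-0.01,-0.03,0],
    [-0.01,-0.045,0],
    [-0.01,-0.045,0],
    [-0.01,-0.045,0],
    [-0.01,-0.045,0],
    [-0.0095,-0.035,0],
    [0,0,0.03],
    [0,0,0.04],
    [0,0,0],
    [0,0,0],
  ],
  turn=[
    [0,0,0],
    [0,0,0],
    [0,0,0],
    [0,0,0],
    [0,0,0],
    [0,0,0],
    [0,0,0],
    [0,0,0],
    [0,0,0],
    [0,0,0],
  ],
  gripper=[-0.7,-0.7,-0.7,-0.7,-0.7,-0.7,-0.7,-0.7,-0.7,-0.7],
)

```text
time: 11.85
tool_pos: [0.5004, -0.0711, 0.1457]
tool_rot: [-3.141, 0.002, 0.106]
contact_force: [0.2, -0.5, 0.4]
opening: 0.078
```

Run:
```python
from h import *
go(.5005,-.071,.057,.106)
p=read_camera("wrist"); save(p,"w4"); print([np.round(proj(p,X)) for X in([.5005,-.071,.09],[.517,-.156,.072])], atz(p,(255,210),.09))
```

```text
t 11.85 tcp [ 0.5004 -0.0711  0.1457] rot [-3.141e+00  2.000e-03  1.060e-01] tool dx,dy,dz 0.0001 -0.0001 0.0887 turn -0.0001 open 0.078 F [ 0.2 -0.5  0.4]
[array([256., 203.]), array([264., 291.])] [ 0.5005 -0.0766  0.09  ]
```

View pics/w4.png

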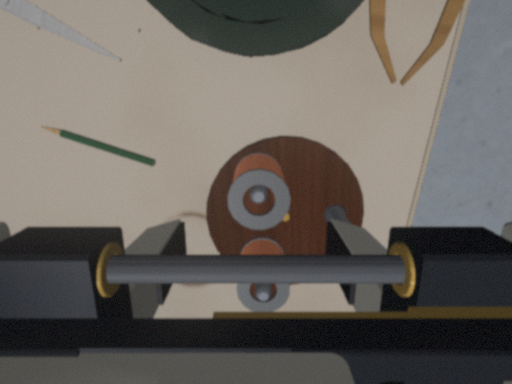

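The medium ring's centre is at (259,199), against (256,203) predicted, so I'll shift about 2 mm. The short ring at (263,291) matches its estimate.

carry_out(
  translation=[
    [0.002,-0.0025,0.02],
    [0,0,0.03],
    [0,0,0.03],
    [0,0,0.009],
    [0,0,0],
    [0,0,0],
    [0,0,0],
    [0,0,0],
    [0,0,0],
    [0,0,0],
  ],
  turn=[
    [0,0,0],
    [0,0,0],
    [0,0,0],
    [0,0,0],
    [0,0,0],
    [0,0,0],
    [0,0,0],
    [0,0,0],
    [0,0,0],
    [0,0,0],
  ],
  gripper=[-0.7,-0.7,-0.7,-0.7,-0.7,1,1,1,1,1],
)

```text
time: 12.9
tool_pos: [0.5026, -0.0685, 0.0572]
tool_rot: [3.141, -0.001, 0.106]
contact_force: [-1.3, -0.3, 3.9]
opening: 0.0453
```

carry_out(
  translation=[
    [0,0,0],
    [0,0,0],
    [0,0,-0.015],
    [0,0,-0.025],
    [0,0,-0.03],
    [0,0,-0.03],
    [0,0,-0.03],
    [0,0,-0.02],
    [0,0,0],
    [0,0,0],
  ],
  turn=[
    [0,0,0],
    [0,0,0],
    [0,0,0],
    [0,0,0],
    [0,0,0],
    [0,0,0],
    [0,0,0],
    [0,0,0],
    [0,0,0],
    [0,0,0],
  ],
  gripper=[1,1,1,1,1,1,1,1,1,1],
)

```text
time: 13.9
tool_pos: [0.5018, -0.0682, 0.2057]
tool_rot: [-3.141, 0.001, 0.106]
contact_force: [0.1, -0.5, -2.5]
opening: 0.0452
```

```bash
python3 -c "
from h import *
go(.5002,-.3173,.051,.106)"
```

```text
t 13.9 tcp [ 0.5018 -0.0682  0.2057] rot [-3.141e+00  1.000e-03  1.060e-01] tool dx,dy,dz -0.028 0.2475 0.1547 turn -0.0 open 0.0452 F [ 0.1 -0.5 -2.5]
```

carry_out(
  translation=[
    [-0.004,0.03,0],
    [-0.006,0.045,0],
    [-0.006,0.045,0],
    [-0.006,0.045,0],
    [-0.006,0.045,0],
    [0,0.0375,0],
    [0,0,0],
    [0,0,0.03],
    [0,0,0.04],
    [0,0,0.04],
  ],
  turn=[
    [0,0,0],
    [0,0,0],
    [0,0,0],
    [0,0,0],
    [0,0,0],
    [0,0,0],
    [0,0,0],
    [0,0,0],
    [0,0,0],
    [0,0,0],
  ],
  gripper=[1,1,1,1,1,1,1,1,1,1],
)

```text
time: 14.9
tool_pos: [0.4999, -0.3162, 0.0938]
tool_rot: [-3.14, 0.001, 0.106]
contact_force: [0.2, 0.4, -2.9]
opening: 0.0454
```

carry_out(
  translation=[
    [0,0,0.02],
    [0,0,0.01],
    [0,0,0.008],
    [0,0,0.003],
    [0,0,0.002],
    [0,0,0],
    [0,0,0],
  ],
  turn=[
    [0,0,0],
    [0,0,0],
    [0,0,0],
    [0,0,0],
    [0,0,0],
    [0,0,0],
    [0,0,0],
  ],
  gripper=[1,1,1,1,1,1,1],
)

```text
time: 15.6
tool_pos: [0.5011, -0.3178, 0.0545]
tool_rot: [3.141, -0.001, 0.106]
contact_force: [0.5, 0.4, -1.8]
opening: 0.0456
```

carry_out(
  translation=[
    [0,0,0.0015],
    [0,0,0.0015],
    [0,0,0.0005],
    [0,0,0],
  ],
  turn=[
    [0,0,0],
    [0,0,0],
    [0,0,0],
    [0,0,0],
  ],
  gripper=[1,1,1,1],
)

```text
time: 16.0
tool_pos: [0.5009, -0.3178, 0.0512]
tool_rot: [3.141, -0.001, 0.106]
contact_force: [-1.0, 0.4, 4.1]
opening: 0.0453
```

carry_out(
  translation=[
    [0,0,0],
    [0,0,0],
    [0,0,0],
    [0,0,0],
    [0,0,-0.02],
    [0,0,-0.04],
    [0,0,-0.045],
    [0,0,-0.04],
    [0,0,-0.01],
  ],
  turn=[
    [0,0,0],
    [0,0,0],
    [0,0,0],
    [0,0,0],
    [0,0,0],
    [0,0,0],
    [0,0,0],
    [0,0,0],
    [0,0,0],
  ],
  gripper=[-0.4,-0.4,-0.4,-0.4,-0.4,-0.4,-0.4,-0.4,-0.4],
)

```text
time: 16.9
tool_pos: [0.5024, -0.3188, 0.2104]
tool_rot: [3.135, -0.006, 0.106]
contact_force: [0.6, -0.1, 0.7]
opening: 0.064
```

carry_out(
  translation=[
    [0.005,-0.02,0],
    [0.01,-0.04,0],
    [0.01,-0.045,0],
    [0.0075,-0.04,0],
    [0,-0.0145,0],
    [0,0,0.02],
    [0,0,0.04],
    [0,0,0.02],
    [0,0,0],
    [0,0,0],
  ],
  turn=[
    [0,0,0],
    [0,0,0],
    [0,0,0],
    [0,0,0],
    [0,0,0],
    [0,0,0],
    [0,0,0],
    [0,0,0],
    [0,0,0],
    [0,0,0],
  ],
  gripper=[-0.7,-0.7,-0.7,-0.7,-0.7,-0.7,-0.7,-0.7,-0.7,-0.7],
)

```text
time: 17.9
tool_pos: [0.5162, -0.1558, 0.1253]
tool_rot: [-3.141, 0.0, 0.106]
contact_force: [0.4, -0.0, -0.2]
opening: 0.0779
```

Run:
```python
from h import *
go(.5165,-.156,.044,.106)
p=read_camera("wrist"); save(p,"w5"); print([np.round(proj(p,X)) for X in([.5165,-.156,.072],)])
```

```text
t 17.9 tcp [ 0.5162 -0.1558  0.1253] rot [-3.141  0.     0.106] tool dx,dy,dz 0.0003 0.0002 0.0813 turn -0.0003 open 0.0779 F [ 0.4 -0.  -0.2]
[array([256., 204.])]
```

View pics/w5.png

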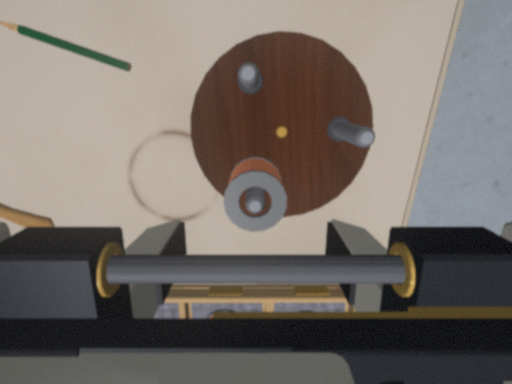

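The short ring's centre is at (255,200), against (256,204) predicted, so it needs a shift of about 2 mm in y.

carry_out(
  translation=[
    [0,-0.002,0.02],
    [0,0,0.03],
    [0,0,0.03],
    [0,0,0.007],
    [0,0,0],
    [0,0,0],
    [0,0,0],
    [0,0,0],
    [0,0,0],
    [0,0,0],
  ],
  turn=[
    [0,0,0],
    [0,0,0],
    [0,0,0],
    [0,0,0],
    [0,0,0],
    [0,0,0],
    [0,0,0],
    [0,0,0],
    [0,0,0],
    [0,0,0],
  ],
  gripper=[-0.7,-0.7,-0.7,-0.7,-0.7,1,1,1,1,1],
)

```text
time: 18.95
tool_pos: [0.5161, -0.1535, 0.0388]
tool_rot: [3.141, -0.001, 0.106]
contact_force: [-1.2, 0.5, 2.7]
opening: 0.0462
```

carry_out(
  translation=[
    [0,0,0],
    [0,0,0],
    [0,0,-0.015],
    [0,0,-0.025],
    [0,0,-0.03],
    [0,0,-0.03],
    [0,0,-0.03],
    [0,0,-0.02],
    [0,0,0],
    [0,0,0],
  ],
  turn=[
    [0,0,0],
    [0,0,0],
    [0,0,0],
    [0,0,0],
    [0,0,0],
    [0,0,0],
    [0,0,0],
    [0,0,0],
    [0,0,0],
    [0,0,0],
  ],
  gripper=[1,1,1,1,1,1,1,1,1,1],
)

```text
time: 19.95
tool_pos: [0.5155, -0.1532, 0.1873]
tool_rot: [-3.141, 0.001, 0.106]
contact_force: [-0.8, 0.1, -2.8]
opening: 0.0457
```

```bash
python3 -c "
from h import *
go(.4146,-.3264,.032,.106)"
```

```text
t 19.95 tcp [ 0.5155 -0.1532  0.1873] rot [-3.141e+00  1.000e-03  1.060e-01] tool dx,dy,dz -0.1187 0.1615 0.1553 turn 0.0 open 0.0457 F [-0.8  0.1 -2.8]
```

carry_out(
  translation=[
    [-0.018,0.025,0],
    [-0.028,0.038,0],
    [-0.028,0.038,0],
    [-0.028,0.038,0],
    [-0.0167,0.0225,0],
    [0,0,0],
    [0,0,0],
    [0,0,0.03],
    [0,0,0.04],
    [0,0,0.04],
  ],
  turn=[
    [0,0,0],
    [0,0,0],
    [0,0,0],
    [0,0,0],
    [0,0,0],
    [0,0,0],
    [0,0,0],
    [0,0,0],
    [0,0,0],
    [0,0,0],
  ],
  gripper=[1,1,1,1,1,1,1,1,1,1],
)

```text
time: 20.95
tool_pos: [0.4156, -0.3251, 0.0766]
tool_rot: [-3.141, -0.0, 0.108]
contact_force: [0.9, -1.0, -2.5]
opening: 0.0464
```

carry_out(
  translation=[
    [0,0,0.02],
    [0,0,0.01],
    [0,0,0.008],
    [0,0,0.002],
    [0,0,0.002],
    [0,0,0],
    [0,0,0],
  ],
  turn=[
    [0,0,0],
    [0,0,0],
    [0,0,0],
    [0,0,0],
    [0,0,0],
    [0,0,0],
    [0,0,0],
  ],
  gripper=[1,1,1,1,1,1,1],
)

```text
time: 21.65
tool_pos: [0.4153, -0.3269, 0.0369]
tool_rot: [3.14, -0.001, 0.106]
contact_force: [-1.4, -0.3, -1.1]
opening: 0.0459
```

carry_out(
  translation=[
    [0,0,0.0015],
    [0,0,0.001],
    [0,0,0.0005],
    [0,0,0],
  ],
  turn=[
    [0,0,0],
    [0,0,0],
    [0,0,0],
    [0,0,0],
  ],
  gripper=[1,1,1,1],
)

```text
time: 22.05
tool_pos: [0.4149, -0.3266, 0.0331]
tool_rot: [-3.141, 0.0, 0.106]
contact_force: [-0.2, 0.3, -1.9]
opening: 0.046
```

No contact yet, so I'll lower it a bit more.

carry_out(
  translation=[
    [0,0,0.0008],
    [0,0,0.0007],
    [0,0,0],
    [0,0,0],
  ],
  turn=[
    [0,0,0],
    [0,0,0],
    [0,0,0],
    [0,0,0],
  ],
  gripper=[1,1,1,1],
)

```text
time: 22.45
tool_pos: [0.415, -0.3267, 0.0328]
tool_rot: [3.141, -0.0, 0.106]
contact_force: [-2.3, 1.7, 7.8]
opening: 0.0457
```

Contact made. I'll release, rise and retreat.

carry_out(
  translation=[
    [0,0,0],
    [0,0,0],
    [0,0,0],
    [0,0,0],
    [0,0,-0.02],
    [0,0,-0.04],
    [0,0,-0.045],
    [0,0,-0.045],
    [0,0,-0.04],
    [0,0,-0.02],
  ],
  turn=[
    [0,0,0],
    [0,0,0],
    [0,0,0],
    [0,0,0],
    [0,0,0],
    [0,0,0],
    [0,0,0],
    [0,0,0],
    [0,0,0],
    [0,0,0],
  ],
  gripper=[-0.4,-0.4,-0.4,-0.4,-0.4,-0.4,-0.4,-0.4,-0.4,-0.4],
)

```text
time: 23.45
tool_pos: [0.4158, -0.3274, 0.2456]
tool_rot: [3.137, -0.004, 0.106]
contact_force: [0.2, -0.4, -0.1]
opening: 0.0643
```

carry_out(
  translation=[
    [0,-0.03,0],
    [0,-0.04,0],
    [0,-0.04,0],
    [0,-0.04,0],
    [0,-0.04,0],
    [0,-0.02,0],
    [0,0,0],
    [0,0,0],
  ],
  turn=[
    [0,0,0],
    [0,0,0],
    [0,0,0],
    [0,0,0],
    [0,0,0],
    [0,0,0],
    [0,0,0],
    [0,0,0],
  ],
  gripper=[-0.4,-0.4,-0.4,-0.4,-0.4,-0.4,-0.4,-0.4],
)

```text
time: 24.25
tool_pos: [0.393, -0.118, 0.2419]
tool_rot: [3.141, -0.001, 0.107]
contact_force: [0.2, 0.2, -0.4]
opening: 0.0643
```

Run:
```python
from h import *
s=robot.observe(); print(s["time"],s["tool_pos"])
q=read_camera("top"); p=read_camera("scene"); f=lambda i:cv2.resize(i,(400,300),interpolation=2)
a=q["img"][105:225,60:320]; u=proj(p,[.5,-.35,.04]); x,y=int(u[0]),int(u[1]); b=p["img"][y-45:y+45,x-60:x+60]
cv2.imwrite("pics/f.png",np.vstack([cv2.resize(a,(600,277),interpolation=2),cv2.resize(b,(600,320),interpolation=2)])[:,:,::-1])
c=np.array([.50395,-.353075]);w=.1057;R=np.array([[np.cos(w),-np.sin(w)],[np.sin(w),np.cos(w)]])
for n in("bobbin_short","bobbin_medium","bobbin_long"):
    for pp in(p,q):
        for r in nets.tip_of(pp,n)[:4]:
            W=atz(pp,r["pixel"],.006); print(n,round(r["score"],2),"tray local",(R.T@(W[:2]-c)).round(3))
for pp in(p,q):
    for r in nets.tip_of(pp,"maquette")[:1]: print("maq",r["score"],r["pixel"])
```

```text
24.25 [ 0.39299901 -0.11798583  0.24188052]
bobbin_short 0.65 tray local [-0.077  0.044]
bobbin_short 0.78 tray local [-0.084  0.035]
bobbin_medium 0.83 tray local [0.004 0.034]
bobbin_medium 0.86 tray local [-0.003  0.026]
bobbin_long 0.67 tray local [0.08  0.032]
maq 0.2 [302.4, 195.8]
maq 0.37 [103.5, 171.9]
```

View pics/f.png

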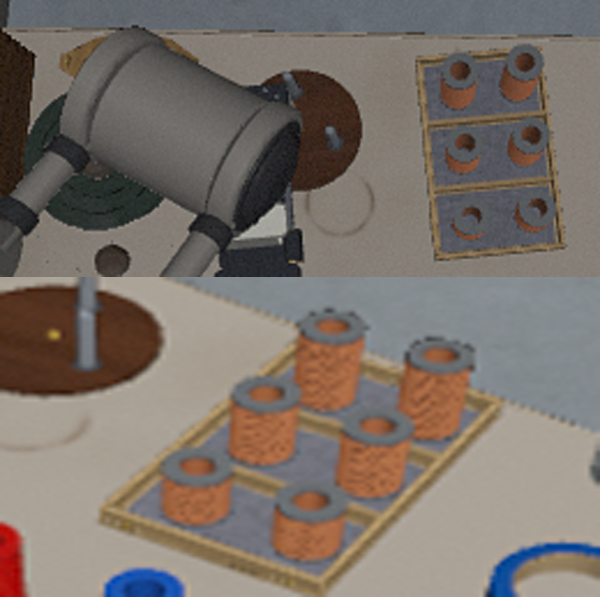

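All six bobbins stand upright in matching pairs, one length per row, and the spindles are bare. The clay study still shows at (103,172) in the top view, against (105,173) at the start.

```bash
python3 -c "
from cell import robot
print(robot.hand_in(), robot.observe()['time'])"
```

```text
the job is handed in; nothing more can be done
the job is handed in; nothing more can be done
```

I lifted the long, medium and short bobbins off the spindles one at a time. Each was lowered until the wrist force showed floor contact, then released, in the row holding its match. I handed in at about 24 s of the 67 s allowed; the hand-in gives no verdict.

- **Bobbins:** the last pictures show all six upright, one length per row. The network places the three I moved within about 10 mm of their rows' centre lines and 26–44 mm along the rows, inside the limits.
- **Long bobbin:** this was located in only one of the two final views.
- **Clay study:** the arm partly hid it at the end. The top view, with a low score of 0.37, had it within 2 pixels of its start (about 5 mm). The scene view gave only a false hit (score 0.2) away from the wheel. The gripper never went down near it.

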